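# Clear the spatula, release the dish cage and hold its gate wide

## Task

The flat spatula lies in the way of the dish cage's gate: first slide it blade first into the slot of its holder until it is fully home, and let go of it. Then squeeze the yellow catch on top of the cage and after it the red one, swing the gate out by its upright yellow post, past its detent, until it stands wide open, about square to the cage front, and finish while still gripping the post and holding the gate there, because it springs back. Do not knock or shift the other things on the bench.

Things in the scene. Friction and masses are not known exactly. Their poses are not given: they have to be found in the camera images.
- spatula: flat steel spatula lying on the bench: plate 150 x 40 x 4 mm (x from -50 to +100 mm, blade tip at +x) with an upright blue block grip on top, 60 (x) x 16 (y) mm, centred on the origin, its top 44 mm above the plate's underside. Origin: on the underside, below the middle of the grip. 0.12 kg or so.
- spatula_tip (a point): middle of the blade's front end: 100 mm along +x from the spatula's origin, 2 mm above its underside
- holder: grey spatula holder with a dark blue hood, fixed. Base 210 (x) x 80 (y) x 8 mm, an open apron for x = 0 to 121 mm; then dark cheeks (to x = 142) funnel into a level slot under the hood, x = 142 to 202 mm, 48 mm wide, z = 8 to 22 mm, closed at the far end; hood top 30 mm up. Origin: on the table under the middle of the apron's open end; the blade goes in along +x.
- slot_mouth (a point): middle of the slot's mouth (142 mm along the holder's +x, 15 mm above the table)
- slot_end (a point): on the slot's closed end, 10 mm above the table (2 mm above the slot's floor), 202 mm along the holder's +x: the blade tip meets it when fully home; axes as the holder's
- cage: steel wire cage with two stacks of Petri dishes, fixed: 140 (x) x 250 (y) x 120 mm. Origin: on the table under the middle of its front; +x points into the cage, the front with the gate faces -x.
- gate_hinge (a point): foot of the gate's upright hinge axis, on the table, 6 mm before the cage front and 115 mm along the cage's +y; axes as the cage's
- gate_angle (a joint): opening angle of the gate, rad: 0 closed; it grows as the gate swings out towards the cage's -x (clockwise seen from above), stop at 1.7. A spring always pulls it shut (0.1 to 0.35 N m); a spring detent must be passed from about 0.35 to 0.8 (about 0.6 N m in all); let go beyond it, the gate falls back to 0.8. Blocked by both catches until they are released.
- gate: the gate, a frame of aluminium bars with upright wires across the cage front, 225 mm wide from its hinge, 8 mm thick, 105 mm high (two lugs: 119 mm). Origin: on the table, on the hinge axis; axes as the cage's when shut, turning with it.
- post_top (a point): top of the upright round yellow post on the gate's front, 16 mm across, 80 mm tall, top 140 mm above the table; a bracket holds it 70 mm below the top. Turns with the gate. Gate shut: 49 mm towards -x and 165 mm towards -y of the hinge axis in the cage's axes.
- yellow_mount: yellow squeeze catch (squeezed first) on the cage's top front rail: two upright jaws 20 (x) x 8 (y) mm, tops at z = 40 mm. Origin: centre of its underside, 120 mm above the table; axes as the cage's. Outer faces: fixed jaw y = -24 mm; sliding jaw y = +26 mm locked, +12 mm squeezed. The two catches stand 100 mm apart along y, in either order.
- yellow_catch (a joint): travel of the sliding jaw of the yellow catch, m: 0 locked (starts between 0 and 0.0015), 0.014 squeezed to its stop. It needs about 4 N, has no return spring and stays where it is left. Its steel hook frees the gate's lug from about 0.007 on; count it as released from 0.008.
- red_mount: red squeeze catch (squeezed second) on the cage's top front rail: two upright jaws 20 (x) x 8 (y) mm, tops at z = 40 mm. Origin: centre of its underside, 120 mm above the table; axes as the cage's. Outer faces: fixed jaw y = -24 mm; sliding jaw y = +26 mm locked, +12 mm squeezed. The two catches stand 100 mm apart along y, in either order.
- red_catch (a joint): travel of the sliding jaw of the red catch, m: 0 locked (starts between 0 and 0.0015), 0.014 squeezed to its stop. It needs about 4 N, has no return spring and stays where it is left. Its steel hook frees the gate's lug from about 0.007 on; count it as released from 0.008.
- media_bottle: clear media bottle with a blue cap, 72 mm across, 170 mm tall; origin: centre of its underside. To be left alone.
- dish_stack: stack of three Petri dishes, 90 mm across, 45 mm tall; origin: centre of its underside. To be left alone.
- beaker: glass beaker, 70 mm across, 85 mm tall; origin: centre of its underside. To be left alone.
- tube_rack: orange tube rack, 60 x 160 mm, 80 mm tall with its tubes; origin: centre of its underside. To be left alone.
- tip_box: clear pipette tip box with a yellow lid, 82 x 122 mm, 61 mm tall; origin: centre of its underside. To be left alone.
- stain_jar: amber stain jar with a black cap, 48 mm across, 70 mm tall; origin: centre of its underside. To be left alone.
- timer: white bench timer, 60 x 60 mm, 22 mm tall; origin: centre of its underside. To be left alone.

How it is judged:
By the outcome, as a careful person would: the job done as asked, in the order asked, and still so for the second after the job is handed in, while the arm keeps its last pose, push and grip.
It also fails if it takes over 72 s, if anything falls off the work surface, if the arm or the gripper's body presses on something with over 40 N, if the wrist force passes 120 N, or if a joint passes its speed limit or range.

## Robot

A 6-joint arm with a two-finger parallel gripper is mounted at the origin on the work surface. World frame = base frame: x ahead of the robot, y to its left, z up, the work surface at z = 0. Lengths are in m, angles in rad, forces in N, time in s.
With the tool pointing down it reaches from about 0.275 to 1 m from the base axis. Payload 8.4 kg.
Tool frame: the origin (TCP) lies midway between the tips of the shut fingers; the grasp point (between the pads) lies 19 mm behind it (bot.grip_point_offset is the distance from the TCP to the grasp point, in m); z points along the fingers, y is the line along which they close (so a half turn about z gives the same grasp; the last joint's range is limited). The gripper opens to 85 mm and grips with 20 to 120 N. Pads are 22 mm wide; open, the fingers measure 114 mm over their backs; the gripper's body (76 mm by 85 mm) begins 54 mm behind the grasp point. The pads swing forward as they close: fully open they stand 13 mm farther back than shut.
Start: joints at [1.32, 0.353, 1.633, -0, 1.155, -0.002], TCP at [0.154, 0.606, 0.231] pointing down, gripper open.
Joint ranges: [-2.63, 2.63], [-0.92, 2.1], [0.06, 2.66], [-1.3, 4.44], [0, 2.69], [-3.02, 3.02]. Speed limits (rad/s): [2.22, 2.22, 2.79, 3.14, 3.14, 3.14].

## Interface

Orientations are given as a unit quaternion [w, x, y, z].
In Python, from workcell import bot, optics, ticket gives the robot as it stands.
- The arm moves only by the tool send_rows, never from a script. Its argument "targets" is a list that holds one entry, the list of rows, each a list of 7 numbers: the shift along the world's x, y, z scaled (see below), then the turn, a rotation vector about the world's x, y, z scaled (see below), then the closure in counts, from 0 (fully open) to 255 (shut). In form: [[[dx, dy, dz, wx, wy, wz, gripper], ...]]. A call has 1 to 12 rows; each row is the pose to reach, as a shift and turn from the pose commanded when the call began; what a row does not reach only later rows make up. The controller multiplies each number of a shift by 500 mm and each number of a turn by 30 degrees. A row lasts 1/12 s, in which the tool goes at most 41.7 mm and 7.16 degrees, less where a joint would pass 70% of its speed; a pose out of reach is approached as far as the arm can. A call with a number of a shift or a turn outside -1 to 1 is refused whole. A call with a gripper value outside its range is refused whole. The fingers move at their own pace and stop on an object; "squeeze" is the grip in N (left out, the last holds). Time passes only in rows, so rows that repeat a pose let the fingers close. It gives the time, the measured TCP pose, the force, the opening and the grip force at its end, in the units of the state.
- bot.observe(): the state, without advancing time (a new reading comes with each control period).
- optics.grab_frame(name): name is "scene" or "side" or "wrist"; returns (picture, depth): 384x512x3 uint8, red, green, blue; 384x512 float32, m along the optical axis (not along the pixel's ray), 0 where there is no reading.
- optics.get_calibration(name): a dict with "camera_matrix" (3x3 intrinsics, pixels), "R" (3x3) and "t" (3): a world point X has camera coordinates R X + t. Camera axes: x right, y down, z forward; pixel columns grow to the right and rows downward; lengths in m; the calibration is good to about 2 mm. The wrist camera is an equidistant fisheye: a pixel r from the principal point sees the ray r / f radians off the axis. A picture is of the moment at which its call begins: read the wrist's pose just before it. get_calibration takes no time and is no camera call; for the wrist camera it gives the pose at the moment of the call.
- ticket.sign_off(): hands the job in; it is judged then, once.
The state is a dict: "clock": time; "qpos": joint angles; "joint_vel": joint speeds; "joint_efforts": joint torques, N m; "position": TCP position; "tcp_rot": TCP orientation; "wrist_force": force on the tool from outside, world axes, zero at the start; "moment": the same for the moment, N m; "opening": opening from 0.0 (shut) to 1.0 (fully open); "finger_force": force on a finger pad.
Only numpy, scipy, OpenCV 4.12 (cv2) and the standard library are available. Lean on these libraries where they do the work, as an engineer would, in place of code of your own. Each camera call takes 0.05 s, during which the arm holds its last target. There are 200 camera calls.

## Working session

There is one attempt and no reset: what is moved stays moved. The work goes in short steps, Python scripts to look and compute and a tool call to move; the robot and the scene stay as the last step left them, time stands still between calls to the robot, and variables do not carry over. Pictures are saved under pics/ and viewed, at most 10 in all, crops included, and the job is handed in when it is done.

Besides the shell and the picture viewer there is one more tool, called after "Emit:" as a command line: name --argument value ..., lists and objects as JSON in quotes. send_rows: Moves the arm, as the interface text tells. Its arguments: {"type":"object","properties":{"targets":{"type":"array","items":{"type":"array","items":{"type":"array","items":{"type":"number"}}}},"squeeze":{"type":"number"}},"required":["targets"]}

```bash
mkdir -p pics; ls; cat > h.py <<'E'
import numpy as np, cv2
from workcell import bot, optics, ticket
def grab(n,save=None):
    c=optics.get_calibration(n); p,d=optics.grab_frame(n)
    np.savez(f'{n}.npz',p=p,d=d,K=c['camera_matrix'],R=c['R'],t=c['t'])
    if save: cv2.imwrite('pics/'+save,p[:,:,::-1])
    return p,d,c
def cloud(n):
    z=np.load(f'{n}.npz');K,R,t,d=z['K'],z['R'],z['t'],z['d']
    v,u=np.mgrid[:384,:512].astype(float)
    x=(u-K[0,2])/K[0,0];y=(v-K[1,2])/K[1,1]
    if n=='wrist':
        r=np.hypot(x,y)+1e-9;s=np.tan(r)/r;x*=s;y*=s
    P=np.stack([x*d,y*d,d],-1)
    return (P-t)@R, z['p'], d   # R^T(P-t)
E
python3 - <<'E'
from h import *
a,_,_=grab('scene');b,_,_=grab('side')
grab('wrist','w0.png')
cv2.imwrite('pics/s0.png',a[:,:,::-1]);cv2.imwrite('pics/d0.png',b[:,:,::-1])
print(bot.observe())
for n in('scene','side','wrist'):print(n,optics.get_calibration(n))
E
```

```text
pics
{'clock': 0.15, 'qpos': array([ 1.31957813e+00,  3.53520669e-01,  1.63394904e+00, -7.09366145e-06,
        1.15519970e+00, -2.39607780e-03]), 'joint_vel': array([-2.67550690e-05, -1.57436801e-03, -3.69758170e-03,  1.88451049e-04,
       -7.72762095e-04, -8.89430863e-04]), 'joint_efforts': array([ 1.51228005e-04, -6.05638361e+01, -3.42342925e+01,  1.46367101e-04,
        5.99180523e-03, -6.46606259e-05]), 'position': array([0.15382495, 0.60540561, 0.2307205 ]), 'tcp_rot': array([-6.48695915e-05,  1.24088927e-01,  9.92270955e-01, -5.34468051e-04]), 'wrist_force': array([-0.1104033 ,  0.41793911, -0.6254513 ]), 'moment': array([-0.04253871, -0.04367438,  0.01105068]), 'finger_force': 0.0, 'opening': 0.9994677503703612}
scene {'camera_matrix': array([[380.17682395,   0.        , 261.34660892],
       [  0.        , 380.17682395, 195.88109974],
       [  0.        ,   0.        ,   1.        ]]), 'R': array([[ 0.47010001,  0.88255654, -0.00999667],
       [ 0.45860846, -0.25392692, -0.8515864 ],
       [-0.75411158,  0.39574621, -0.52411894]]), 't': array([-0.25155648, -0.13127985,  1.61804824])}
side {'camera_matrix': array([[397.89582954,   0.        , 251.27070907],
       [  0.        , 397.89582954, 192.68258747],
       [  0.        ,   0.        ,   1.        ]]), 'R': array([[ 0.80329443, -0.59557991,  0.00162314],
       [-0.42286706, -0.57226114, -0.70263834],
       [ 0.41940614,  0.5637391 , -0.71154531]]), 't': array([-0.41688625,  0.28898318,  1.27318514])}
wrist {'camera_matrix': array([[297.31863964,   0.        , 253.37560976],
       [  0.        , 297.31863964, 194.09085255],
       [  0.        ,   0.        ,   1.        ]]), 'R': array([[ 2.46425679e-01,  9.69161506e-01, -5.99337440e-04],
       [ 9.16111921e-01, -2.32735043e-01,  3.26455737e-01],
       [ 3.16248847e-01, -8.09961367e-02, -9.45212300e-01]]), 't': array([-0.62577191, -0.04112085,  0.38116595])}
```

View pics/s0.png

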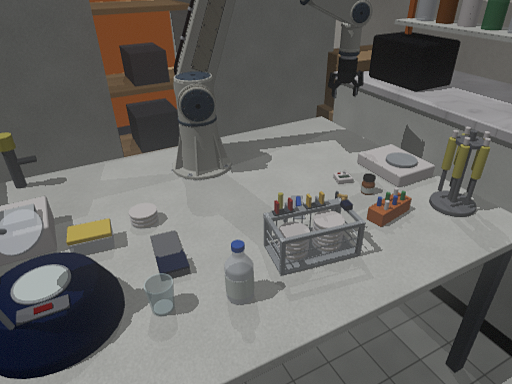

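View pics/d0.png

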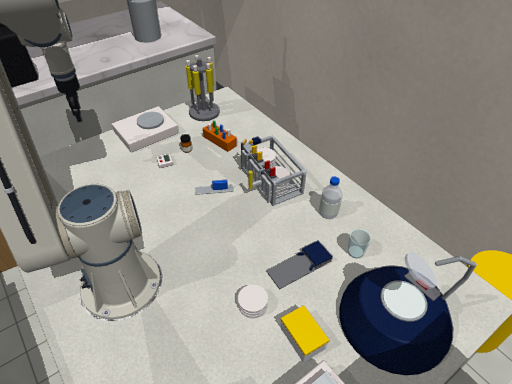

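Side view: spatula (blue grip at ~(219,184), blade tip left at ~(196,190)), in front of the cage (270,170). Holder with its hood at (317,255) and apron's open end at ~(270,278). Yellow post at ~(250,180), bottle (331,200), beaker (358,243), dishes (252,300), jar (186,143), timer (164,160).

```bash
python3 - <<'E'
from h import *
P,p,d=cloud('side')
hsv=cv2.cvtColor(p,cv2.COLOR_RGB2HSV).astype(int)
H,S,V=hsv[...,0],hsv[...,1],hsv[...,2]
def box(u0,u1,v0,v1):
    m=np.zeros((384,512),bool);m[v0:v1,u0:u1]=1;return m&(d>0)
def show(n,m):
    Q=P[m]
    if len(Q)<4:print(n,len(Q));return
    c=Q[:,:2]-Q[:,:2].mean(0);w,v=np.linalg.eigh(c.T@c)
    r=cv2.minAreaRect((Q[:,:2]*1000).astype(np.float32))
    print(n,len(Q),'mean',Q.mean(0).round(4),'z',np.percentile(Q[:,2],[2,98]).round(3),'rect',np.round(r[0],1),np.round(r[1],1),round(r[2],1),'ax',v[:,1].round(3))
z=P[...,2]
show('grip',box(205,235,174,196)&(H>100)&(H<125)&(S>120))
show('griptop',box(205,235,174,196)&(H>100)&(H<125)&(S>120)&(z>.039))
show('plate',box(190,238,176,200)&(S<60)&(z>.001)&(z<.012)&(V<200))
show('hood',box(295,340,235,275)&(H>100)&(H<130)&(S>80)&(z>.02))
show('apron',box(262,312,245,290)&(z>.004)&(z<.014)&(V<140))
show('holder',box(262,340,235,290)&(z>.005)&(z<.05))
for nm,b in(('cageTop',box(235,310,130,205)),):
    show(nm,b&(z>.10)&(z<.125))
m=box(235,310,130,205)
show('yel',m&(H>20)&(H<35)&(S>120)&(z>.12)); show('yelpost',box(240,258,165,195)&(H>20)&(H<35)&(S>120)&(z>.04))
show('red',m&((H<8)|(H>172))&(S>120)&(z>.11))
show('bottle',box(315,345,175,222)&(z>.02));show('beaker',box(345,372,228,262)&(z>.02));show('dishes',box(235,270,280,320)&(z>.02))
show('rack',box(200,240,120,152)&(z>.02));show('jar',box(176,195,132,155)&(z>.02));show('timer',box(154,175,150,170)&(z>.01));show('tip',box(275,332,300,360)&(z>.02))
cv2.imwrite('pics/c0.png',np.hstack([cv2.resize(p[125:215,185:315,::-1],None,fx=6,fy=6,interpolation=cv2.INTER_CUBIC)]))
# Topdown height map
E
```

```text
grip 135 mean [0.4864 0.1645 0.0296] z [0.003 0.048] rect [484.  170.8] [34.  67.8] 36.1 ax [-0.841  0.541]
griptop 49 mean [0.488  0.1654 0.0438] z [0.039 0.048] rect [487.3 166. ] [17.8 54.8] 64.7 ax [-0.863  0.505]
plate 278 mean [0.4714 0.1771 0.0042] z [0.001 0.01 ] rect [480.1 183.7] [131.9 168.1] 54.9 ax [-0.926  0.378]
hood 408 mean [ 0.5664 -0.2991  0.0299] z [0.023 0.035] rect [ 559.8 -296.3] [80.3 85.3] 83.1 ax [-0.009  1.   ]
apron 887 mean [ 0.4651 -0.2871  0.0083] z [0.004 0.013] rect [ 471.1 -284. ] [ 87.7 150.7] 84.1 ax [-0.998  0.066]
holder 1420 mean [ 0.5039 -0.2927  0.0157] z [0.005 0.034] rect [ 507.5 -285.7] [225.4 271.7] 57.1 ax [-0.992  0.13 ]
cageTop 848 mean [0.6677 0.0744 0.1156] z [0.101 0.124] rect [657.4  92. ] [255.2 203.9] 81.6 ax [0.186 0.983]
yel 108 mean [0.616  0.1098 0.1422] z [0.122 0.163] rect [621.3 124.1] [204.8  55.4] 59.7 ax [0.652 0.759]
yelpost 64 mean [0.5532 0.0522 0.1096] z [0.066 0.143] rect [556.6  55.7] [23.8 11.1] 52.9 ax [0.698 0.716]
red 80 mean [0.6194 0.0243 0.1451] z [0.125 0.162] rect [620.4  28. ] [60.9 19.3] 78.0 ax [0.192 0.981]
bottle 647 mean [ 0.7311 -0.1864  0.0981] z [0.025 0.172] rect [ 738.4 -181. ] [56.  72.1] 39.3 ax [-0.616  0.788]
beaker 486 mean [ 0.6936 -0.362   0.0589] z [0.022 0.087] rect [ 692.5 -361.9] [70.3 66.6] 59.7 ax [-0.867 -0.498]
dishes 735 mean [ 0.2897 -0.3161  0.0423] z [0.025 0.048] rect [ 291.9 -312.4] [89.9 87. ] 53.5 ax [0.635 0.773]
rack 501 mean [0.6492 0.4085 0.0501] z [0.022 0.082] rect [653.4 421.7] [ 69.3 166.4] 8.8 ax [-0.252  0.968]
jar 158 mean [0.5041 0.4503 0.0519] z [0.021 0.074] rect [506.2 458.1] [45.  49.1] 12.3 ax [-0.963  0.271]
timer 160 mean [0.3884 0.4339 0.0214] z [0.011 0.028] rect [389.6 437.9] [65.6 58.7] 73.3 ax [0.214 0.977]
tip 1486 mean [ 0.3395 -0.4869  0.057 ] z [0.025 0.065] rect [ 345.5 -481.1] [122.6  83.4] 83.8 ax [0.088 0.996]
```

View pics/c0.png

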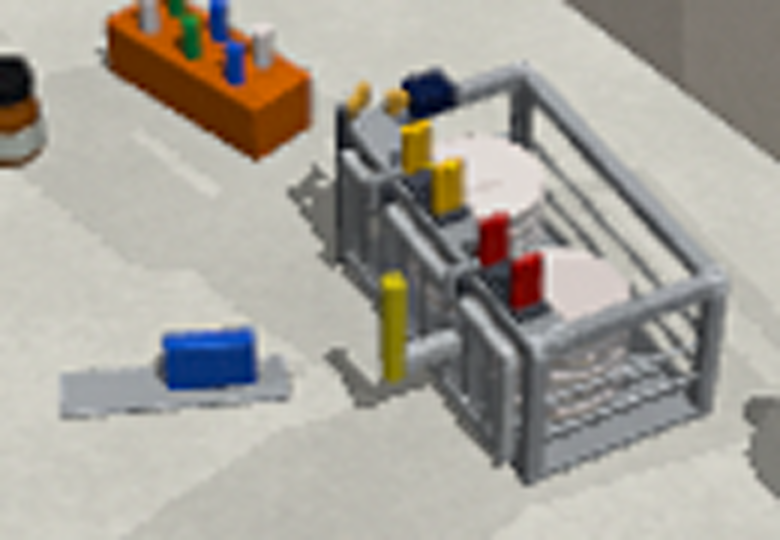

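View pics/w0.png

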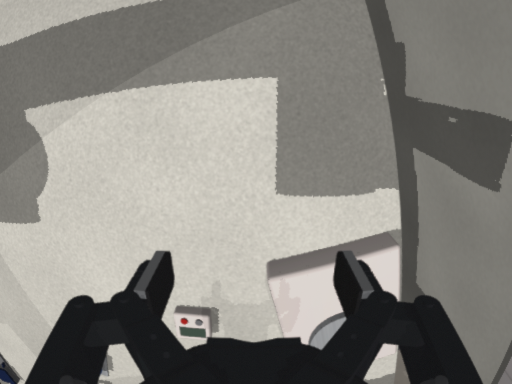

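Crop: spatula blade points away from the cage (tip at left). Yellow catch jaws are at ~(430,165), red at ~(508,260), post at (393,325). The wrist view shows only the timer and bench. Next I move above the spatula.

Emit:
send_rows --targets '[[[0.666,-0.88,-0.02,0,0,-0.53,0],[0.666,-0.88,-0.02,0,0,-0.53,0],[0.666,-0.88,-0.02,0,0,-0.53,0],[0.666,-0.88,-0.02,0,0,-0.53,0],[0.666,-0.88,-0.02,0,0,-0.53,0],[0.666,-0.88,-0.02,0,0,-0.53,0],[0.666,-0.88,-0.02,0,0,-0.53,0],[0.666,-0.88,-0.02,0,0,-0.53,0],[0.666,-0.88,-0.02,0,0,-0.53,0],[0.666,-0.88,-0.02,0,0,-0.53,0],[0.666,-0.88,-0.02,0,0,-0.53,0],[0.666,-0.88,-0.02,0,0,-0.53,0]]]'

```text
clock: 1.15
position: [0.4564, 0.2052, 0.2223]
tcp_rot: [0.0, 0.26, 0.966, 0.0]
wrist_force: [0.6, 0.9, 0.5]
opening: 0.997
finger_force: 0.0
```

Emit:
send_rows --targets '[[[0.061,-0.078,0,0,0,0,0],[0.061,-0.078,0,0,0,0,0],[0.061,-0.078,0,0,0,0,0],[0.061,-0.078,0,0,0,0,0]]]'

```text
clock: 1.48
position: [0.4858, 0.1679, 0.2219]
tcp_rot: [-0.0, 0.261, 0.965, -0.0]
wrist_force: [0.2, -0.7, 0.3]
opening: 1.001
finger_force: 0.0
```

```bash
python3 - <<'E'
from h import *
grab('wrist','w1.png'); print(bot.observe()['position'])
P,p,d=cloud('wrist')
hsv=cv2.cvtColor(p,cv2.COLOR_RGB2HSV).astype(int);H,S,V=hsv[...,0],hsv[...,1],hsv[...,2]
z=P[...,2]
def show(n,m):
    Q=P[m]
    if len(Q)<4:print(n,len(Q));return
    r=cv2.minAreaRect((Q[:,:2]*1000).astype(np.float32))
    print(n,len(Q),'mean',Q.mean(0).round(4),'z',np.percentile(Q[:,2],[2,50,98]).round(4),'rect',np.round(r[0],1),np.round(r[1],1),round(r[2],1))
near=(np.hypot(P[...,0]-.487,P[...,1]-.166)<.13)&(d>0)
b=near&(H>100)&(H<125)&(S>120)&(z<.07)
show('grip',b);show('griptop',b&(z>.04));
show('table',near&(abs(z)<.008)&(V>150)); show('plate',near&(z>.001)&(z<.012)&(V<165)&(S<60))
E
```

```text
[0.48536985 0.16861824 0.22196073]
grip 717 mean [0.4856 0.1722 0.0429] z [0.0249 0.0438 0.0454] rect [487.9 170.6] [14.6 58.8] 60.1
griptop 670 mean [0.4872 0.1713 0.0439] z [0.042  0.0439 0.0455] rect [488.2 170.4] [14.5 58.2] 60.2
table 27321 mean [4.770e-01 1.692e-01 3.000e-04] z [-0.0016  0.0001  0.0046] rect [486.1 166.2] [259.5 257.7] 75.3
plate 3011 mean [0.4599 0.189  0.0039] z [0.0012 0.004  0.0056] rect [522.7 195.6] [129.7 230.3] 56.5
```

View pics/w1.png

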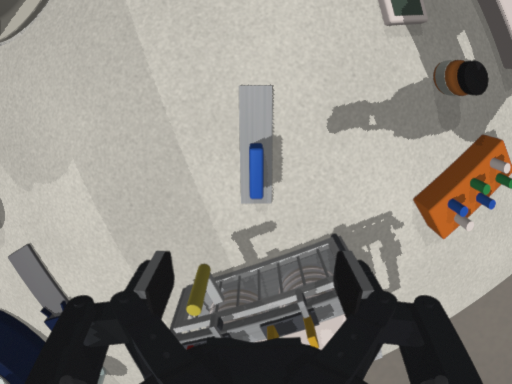

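The grip is at (256,170), right between the fingers, with the blade towards the image top; the post is at (200,285). Descend and grip.

Emit:
send_rows --targets '[[[0.005,0.004,-0.1,0,0,0.017,0],[0.005,0.004,-0.18,0,0,0.017,0],[0.005,0.004,-0.26,0,0,0.017,0],[0.005,0.004,-0.32,0,0,0.017,0],[0.005,0.004,-0.37,0,0,0.017,0],[0.005,0.004,-0.4,0,0,0.017,0],[0.005,0.004,-0.42,0,0,0.017,0],[0.005,0.004,-0.42,0,0,0.017,0],[0.005,0.004,-0.42,0,0,0.017,120],[0.005,0.004,-0.42,0,0,0.017,200],[0.005,0.004,-0.42,0,0,0.017,255],[0.005,0.004,-0.42,0,0,0.017,255]]]' --squeeze 60

```text
clock: 2.53
position: [0.4893, 0.1705, 0.0134]
tcp_rot: [0.001, 0.256, 0.967, 0.001]
wrist_force: [0.6, 1.1, 0.3]
opening: 0.454
finger_force: 0.0
```

Emit:
send_rows --targets '[[[0,0,0,0,0,0,255],[0,0,0,0,0,0,255],[0,0,0,0,0,0,255],[0,0,0,0,0,0,255],[0,0,0,0,0,0,255],[0,0,0,0,0,0,255]]]'

```text
clock: 3.03
position: [0.4892, 0.1703, 0.013]
tcp_rot: [0.0, 0.256, 0.967, 0.0]
wrist_force: [-0.4, 0.5, 6.6]
opening: 0.176
finger_force: 59.4
```

```bash
python3 - <<'E'
from h import *
P,p,d=cloud('wrist')
hsv=cv2.cvtColor(p,cv2.COLOR_RGB2HSV).astype(int);H,S,V=hsv[...,0],hsv[...,1],hsv[...,2]
# holder fit from side + scene clouds
for n in('side','scene'):
    P,p,d=cloud(n);z=P[...,2]
    hsv=cv2.cvtColor(p,cv2.COLOR_RGB2HSV).astype(int);H,S,V=hsv[...,0],hsv[...,1],hsv[...,2]
    m=(d>0)&(abs(P[...,0]-.5)<.16)&(abs(P[...,1]+.29)<.08)&(z<.05)
    for nm,k in(('table',m&(abs(z)<.006)&(V>150)),('apron',m&(z>.005)&(z<.014)&(P[...,0]<.51)&(V<150)),('hood',m&(z>.026)&(z<.04))):
        Q=P[k]
        if len(Q)>5:
            r=cv2.minAreaRect((Q[:,:2]*1000).astype(np.float32));print(n,nm,len(Q),np.median(Q[:,2]).round(4),np.round(r[0],1),np.round(r[1],1),round(r[2],1))
E
```

```text
side table 2316 0.0002 [ 500. -290.] [319.9 159.9] 0.0
side apron 688 0.0083 [ 454.8 -285.5] [ 81.3 118.2] 83.9
side hood 421 0.0302 [ 570.8 -297. ] [82.7 69.7] 82.4
scene table 1939 0.0002 [ 500.1 -290.1] [159.9 319.7] 90.0
scene apron 593 0.0082 [ 452.4 -286.6] [ 79.2 113.9] 83.9
scene hood 497 0.0301 [ 570.6 -298.8] [79.6 72.8] 84.4
```

Emit:
send_rows --targets '[[[0,0,0.03,0,0,0,255],[0,0,0.1,0,0,0,255],[-0.02,0,0.17,0,0,0,255],[-0.06,-0.02,0.23,0,0,-0.2,255],[-0.1,-0.08,0.25,0,0,-0.4,255],[-0.14,-0.15,0.25,0,0,-0.6,255],[-0.16,-0.22,0.25,0,0,-0.8,255],[-0.16,-0.3,0.25,0,0,-1,255],[-0.16,-0.3,0.25,0,0,-1,255],[-0.16,-0.3,0.25,0,0,-1,255]]]'

```text
clock: 3.87
position: [0.4084, 0.0183, 0.1375]
tcp_rot: [0.0, 0.499, 0.866, 0.0]
wrist_force: [-0.0, -0.0, -1.5]
opening: 0.173
finger_force: 58.9
```

Emit:
send_rows --targets '[[[0,-0.08,0,0,0,-0.2,255],[0,-0.16,0,0,0,-0.4,255],[0,-0.24,0,0,0,-0.6,255],[0,-0.32,0,0,0,-0.8,255],[0,-0.4,0,0,0,-1,255],[0,-0.48,0,0,0,-1,255],[0,-0.54,0,0,0,-1,255],[0,-0.6,0,0,0,-1,255]]]'

```text
clock: 4.53
position: [0.4092, -0.2809, 0.1371]
tcp_rot: [0.0, 0.704, 0.71, 0.0]
wrist_force: [0.4, 1.0, -1.9]
opening: 0.178
finger_force: 58.9
```

Emit:
send_rows --targets '[[[0,0,0,0,0,-0.22,255],[0,0,0,0,0,-0.44,255],[0,0,0,0,0,-0.66,255],[0,0,0,0,0,-0.88,255],[0,0,0,0,0,-1,255],[0,0,0,0,0,-1,255]]]'

```text
clock: 5.03
position: [0.4095, -0.2788, 0.137]
tcp_rot: [-0.0, 0.865, 0.502, 0.0]
wrist_force: [0.2, -0.9, -1.5]
opening: 0.18
finger_force: 58.9
```

Emit:
send_rows --targets '[[[0,0,0,0,0,-0.22,255],[0,0,0,0,0,-0.44,255],[0,0,0,0,0,-0.66,255],[0,0,0,0,0,-0.88,255],[0,0,0,0,0,-1,255],[0,0,0,0,0,-1,255]]]'

```text
clock: 5.53
position: [0.4092, -0.2791, 0.1371]
tcp_rot: [-0.0, 0.965, 0.262, 0.0]
wrist_force: [-0.5, 0.3, -1.5]
opening: 0.175
finger_force: 58.9
```

Emit:
send_rows --targets '[[[0,0,0,0,0,-0.22,255],[0,0,0,0,0,-0.44,255],[0,0,0,0,0,-0.66,255],[0,0,0,0,0,-0.88,255],[0,0,0,0,0,-1,255],[0,0,0,0,0,-1,255]]]'

```text
clock: 6.03
position: [0.409, -0.2793, 0.1372]
tcp_rot: [-0.0, 1.0, 0.004, -0.0]
wrist_force: [-0.2, 0.9, -1.6]
opening: 0.179
finger_force: 58.9
```

Emit:
send_rows --targets '[[[0,0,-0.06,0,0,-0.21,255],[0,0,-0.06,0,0,-0.21,255],[0,0,-0.06,0,0,-0.21,255],[0,0,-0.06,0,0,-0.21,255]]]'

```text
clock: 6.37
position: [0.4087, -0.2797, 0.1076]
tcp_rot: [-0.0, 0.999, -0.049, -0.0]
wrist_force: [-0.1, -1.0, -2.0]
opening: 0.176
finger_force: 58.8
```

```bash
python3 - <<'E'
from h import *
grab('wrist','w2.png'); o=bot.observe();print(o['position'],o['tcp_rot'],o['qpos'])
P,p,d=cloud('wrist');z=P[...,2]
hsv=cv2.cvtColor(p,cv2.COLOR_RGB2HSV).astype(int);H,S,V=hsv[...,0],hsv[...,1],hsv[...,2]
def show(n,m):
    Q=P[m]
    if len(Q)<4:print(n,len(Q));return
    r=cv2.minAreaRect((Q[:,:2]*1000).astype(np.float32))
    print(n,len(Q),'z',np.percentile(Q[:,2],[2,50,98]).round(4),'rect',np.round(r[0],1),np.round(r[1],1),round(r[2],1))
m=(d>0)&(abs(P[...,0]-.5)<.16)&(abs(P[...,1]+.29)<.08)
show('hood',m&(z>.026)&(z<.04)&(P[...,0]>.52));show('base',m&(z>.0055)&(z<.0105))
show('blade',(d>0)&(z>.07)&(z<.14)&(S<60)&(P[...,0]>.43))
E
```

```text
[ 0.40901022 -0.27997436  0.10799426] [ 1.21145168e-04  9.98767696e-01 -4.96288966e-02  2.16606443e-04] [-6.03300076e-01  3.17809005e-01  2.01304988e+00  2.99356519e-05
  8.10237881e-01  1.06677421e+00]
hood 4077 z [0.0282 0.0299 0.0316] rect [ 550.7 -293.7] [80.5 30.8] 84.5
base 4983 z [0.0064 0.008  0.0095] rect [ 467. -285.] [ 80.5 145.5] 84.1
blade 10692 z [0.0973 0.0987 0.1   ] rect [ 467.1 -283.9] [40.4 78.2] 84.6
```

View pics/w2.png

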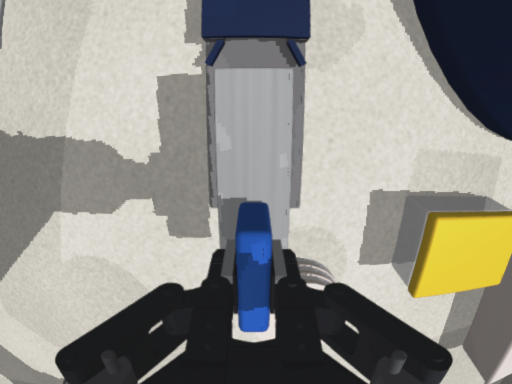

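The blade (cols 217–291) is centred on the slot mouth at (255,60), and its tip is just before the cheeks. I lower to 2.5 mm above the floor and go in.

Emit:
send_rows --targets '[[[0,-0.002,-0.05,0,0,0,255],[0,-0.002,-0.1,0,0,0,255],[0,-0.002,-0.14,0,0,0,255],[0,-0.002,-0.16,0,0,0,255],[0,-0.002,-0.168,0,0,0,255],[0,-0.002,-0.168,0,0,0,255],[0.02,-0.004,-0.168,0,0,0,255],[0.04,-0.006,-0.168,0,0,0,255],[0.06,-0.008,-0.168,0,0,0,255],[0.08,-0.01,-0.168,0,0,0,255],[0.08,-0.01,-0.168,0,0,0,255]]]'

```text
clock: 7.33
position: [0.452, -0.2859, 0.0241]
tcp_rot: [0.001, 0.999, -0.051, 0.002]
wrist_force: [0.6, -0.9, -1.9]
opening: 0.178
finger_force: 59.0
```

Emit:
send_rows --targets '[[[0.02,-0.002,0,0,0,0,255],[0.04,-0.004,0,0,0,0,255],[0.05,-0.005,0,0,0,0,255],[0.05,-0.005,-0.003,0,0,0,255],[0.05,-0.005,-0.005,0,0,0,255],[0.05,-0.005,-0.005,0,0,0,255]]]'

```text
clock: 7.83
position: [0.4741, -0.2875, 0.021]
tcp_rot: [0.0, 0.999, -0.052, 0.001]
wrist_force: [1.5, 0.9, 3.4]
opening: 0.176
finger_force: 59.5
```

Emit:
send_rows --targets '[[[0.012,-0.001,0,0,0,0,255],[0.022,-0.002,0,0,0,0,255],[0.03,-0.003,0,0,0,0,255],[0.036,-0.004,0,0,0,0,255],[0.04,-0.004,0,0,0,0,255],[0.042,-0.004,0,0,0,0,255],[0.044,-0.004,0,0,0,0,255],[0.044,-0.004,0,0,0,0,255]]]'

```text
clock: 8.5
position: [0.4945, -0.2892, 0.021]
tcp_rot: [-0.0, 0.999, -0.052, -0.001]
wrist_force: [-4.4, -0.2, 8.5]
opening: 0.179
finger_force: 60.3
```

Emit:
send_rows --targets '[[[0.002,0,0.001,0,0,0,255],[0.004,0,0.001,0,0,0,255],[0.006,-0.001,0.001,0,0,0,255],[0.006,-0.001,0.001,0,0,0,255]]]'

```text
clock: 8.83
position: [0.4985, -0.2898, 0.021]
tcp_rot: [-0.0, 0.999, -0.052, -0.0]
wrist_force: [0.5, 0.2, -1.2]
opening: 0.175
finger_force: 59.2
```

Emit:
send_rows --targets '[[[0.002,0,0,0,0,0,255],[0.004,0,0,0,0,0,255],[0.006,-0.001,0,0,0,0,255],[0.006,-0.001,0,0,0,0,255]]]'

```text
clock: 9.17
position: [0.4985, -0.2896, 0.021]
tcp_rot: [-0.001, 0.999, -0.052, -0.003]
wrist_force: [-14.4, 0.3, 11.1]
opening: 0.176
finger_force: 60.8
```

Contact with the slot end at -14 N. I ease the push, release, and rise.

Emit:
send_rows --targets '[[[-0.004,0,0,0,0,0,255],[-0.004,0,0,0,0,0,255],[-0.004,0,0,0,0,0,150],[-0.004,0,0,0,0,0,60],[-0.004,0,0,0,0,0,0],[-0.004,0,0,0,0,0,0],[-0.004,0,0,0,0,0,0],[-0.004,0,0.06,0,0,0,0],[-0.004,0,0.14,0,0,0,0],[-0.004,0,0.22,0,0,0,0],[-0.02,0,0.3,0,0,0,0],[-0.04,0,0.36,0,0,0,0]]]'

```text
clock: 10.17
position: [0.4827, -0.2908, 0.2046]
tcp_rot: [0.001, 0.999, -0.052, 0.002]
wrist_force: [0.9, -0.1, 0.9]
opening: 1.004
finger_force: 0.0
```

```bash
python3 - <<'E'
from h import *
grab('wrist'); o=bot.observe();print(o['position'],o['qpos'])
P,p,d=cloud('wrist');z=P[...,2]
hsv=cv2.cvtColor(p,cv2.COLOR_RGB2HSV).astype(int);H,S,V=hsv[...,0],hsv[...,1],hsv[...,2]
def show(n,m):
    Q=P[m]
    if len(Q)<4:print(n,len(Q));return
    r=cv2.minAreaRect((Q[:,:2]*1000).astype(np.float32))
    print(n,len(Q),'z',np.percentile(Q[:,2],[2,50,98]).round(4),'rect',np.round(r[0],1),np.round(r[1],1),round(r[2],1))
m=(d>0)&(abs(P[...,0]-.5)<.16)&(abs(P[...,1]+.29)<.08)
show('hood',m&(z>.026)&(z<.04)&(P[...,0]>.525));show('grip',m&(z>.045)&(z<.06)&(H>100)&(H<125)&(S>120)&(P[...,0]<.535))
show('base',m&(z>.0055)&(z<.0105))
E
```

```text
[ 0.48290544 -0.29195617  0.2095698 ] [-5.46196063e-01  2.77216538e-01  1.79317290e+00 -4.60398096e-04
  1.06255865e+00  1.12822639e+00]
hood 4774 z [0.0284 0.03   0.0316] rect [ 564.6 -295.2] [80.2 80. ] 83.4
grip 853 z [0.0496 0.0519 0.0533] rect [ 496.6 -288.3] [14.8 60.3] 84.3
base 4680 z [0.0064 0.008  0.0096] rect [ 464.8 -284.8] [ 80.8 139.6] 84.3
```

The grip is where it belongs (x=102 in the holder) and the spatula is flat: home. Now survey the cage from above.

Emit:
send_rows --targets '[[[0.034,0.744,0.14,0,0,-0.15,0],[0.034,0.744,0.14,0,0,-0.15,0],[0.034,0.744,0.14,0,0,-0.15,0],[0.034,0.744,0.14,0,0,-0.15,0],[0.034,0.744,0.14,0,0,-0.15,0],[0.034,0.744,0.14,0,0,-0.15,0],[0.034,0.744,0.14,0,0,-0.15,0],[0.034,0.744,0.14,0,0,-0.15,0],[0.034,0.744,0.14,0,0,-0.15,0],[0.034,0.744,0.14,0,0,-0.15,0],[0.034,0.744,0.14,0,0,-0.15,0],[0.034,0.744,0.14,0,0,-0.15,0]]]'

```text
clock: 11.22
position: [0.4983, 0.0816, 0.2709]
tcp_rot: [0.0, 0.996, -0.09, -0.0]
wrist_force: [0.7, -0.5, -0.1]
opening: 1.0
finger_force: 0.0
```

```bash
cat > cage.py <<'E'
from h import *
def run(name):
    grab('wrist',name); o=bot.observe();print(o['position'],o['tcp_rot'])
    P,p,d=cloud('wrist');z=P[...,2]
    hsv=cv2.cvtColor(p,cv2.COLOR_RGB2HSV).astype(int);H,S,V=hsv[...,0],hsv[...,1],hsv[...,2]
    near=(d>0)&(abs(P[...,0]-.62)<.15)&(abs(P[...,1]-.09)<.17)
    sat=(S>130)&(V>90)
    for nm,k in(('yel',near&sat&(H>16)&(H<35)&(z>.13)),('red',near&sat&((H<8)|(H>172))&(z>.13))):
        n,l=cv2.connectedComponents(k.astype(np.uint8))
        for i in range(1,n):
            Q=P[l==i]
            if len(Q)<25: continue
            T=Q[Q[:,2]>np.percentile(Q[:,2],90)-.006]
            r=cv2.minAreaRect((T[:,:2]*1000).astype(np.float32));vv,uu=np.where(l==i)
            print(nm,len(Q),'uv',uu.mean().round(),vv.mean().round(),'topz',np.median(T[:,2]).round(4),'rect',np.round(r[0],1),np.round(r[1],1),round(r[2],1))
    k=near&(z>.108)&(z<.125)&(S<60); Q=P[k][:,:2]
    r=cv2.minAreaRect((Q*1000).astype(np.float32));print('rails',len(Q),np.round(r[0],1),np.round(r[1],1),r[2])
    k=near&(z>.128)&(z<.2); print('others>.128 not sat', (k&~sat).sum(), P[k&~sat].mean(0) if (k&~sat).any() else '')
E
python3 -c "import cage;cage.run('w3.png')"
```

```text
[0.49828877 0.08090572 0.27071144] [ 3.28360674e-04  9.95853651e-01 -9.09685450e-02 -3.48361422e-04]
yel 313 uv 199.0 47.0 topz 0.1598 rect [632.4 107.3] [ 8.1 19.6] 80.9
yel 124 uv 100.0 45.0 topz 0.1363 rect [667.8 207.9] [ 9.5 15.7] 86.7
yel 369 uv 154.0 52.0 topz 0.1597 rect [638.8 148.4] [ 8.7 19.8] 82.1
yel 192 uv 92.0 69.0 topz 0.1334 rect [645.5 221.7] [30.3  9.1] 26.9
yel 198 uv 268.0 120.0 topz 0.1398 rect [555.4  59. ] [14.3 13.1] 34.9
red 190 uv 266.0 42.0 topz 0.1599 rect [623.9  49.4] [ 6.8 19.5] 79.4
red 178 uv 315.0 43.0 topz 0.16 rect [617.6   8.9] [ 7.3 18.8] 83.0
rails 5648 [645.5  97.3] [256.8 104.5] 76.34169006347656
others>.128 not sat 1556 [0.65006538 0.14445829 0.13745014]
```

View pics/w3.png

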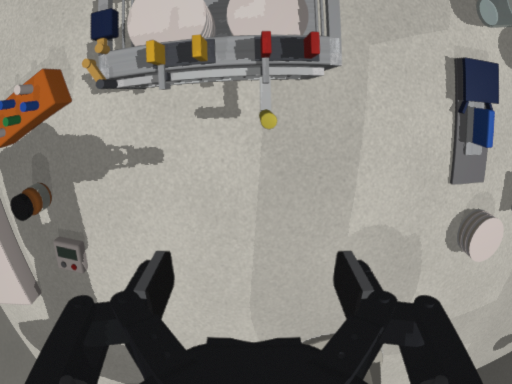

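Wrist view: yellow jaws at (154,52) and (199,47), red at (266,42) and (315,43), post top at (268,120). The spatula is seated in its holder at (485,125). Cage yaw is about -8.7°. Next, the yellow catch.

Emit:
send_rows --targets '[[[0.07,0.02,0,0,0,0.054,0],[0.14,0.04,0,0,0,0.054,0],[0.21,0.062,0,0,0,0.054,0],[0.272,0.082,0,0,0,0.054,0],[0.272,0.082,-0.05,0,0,0.054,0],[0.272,0.082,-0.11,0,0,0.054,0],[0.272,0.082,-0.17,0,0,0.054,0],[0.272,0.082,-0.22,0,0,0.054,0],[0.272,0.082,-0.26,0,0,0.054,0],[0.272,0.082,-0.28,0,0,0.054,0],[0.272,0.082,-0.28,0,0,0.054,0],[0.272,0.082,-0.28,0,0,0.054,0]]]' --squeeze 25

```text
clock: 12.27
position: [0.6348, 0.1215, 0.1313]
tcp_rot: [0.0, 0.997, -0.078, -0.0]
wrist_force: [-0.0, -0.3, -0.1]
opening: 1.0
finger_force: 0.0
```

Emit:
send_rows --targets '[[[0,0,0,0,0,0,60],[0,0,0,0,0,0,90],[0,0,0,0,0,0,110],[0,0,0,0,0,0,130],[0,0,0,0,0,0,150],[0,0,0,0,0,0,170],[0,0,0,0,0,0,190],[0,0,0,0,0,0,190],[0,0,0,0,0,0,190],[0,0,0,0,0,0,190]]]'

```text
clock: 13.1
position: [0.6351, 0.1199, 0.1335]
tcp_rot: [0.002, 0.997, -0.077, 0.001]
wrist_force: [-4.6, -14.8, 14.7]
opening: 0.415
finger_force: 23.4
```

Opening 36 mm means yellow is fully squeezed. Open, rise, and go to red.

Emit:
send_rows --targets '[[[0,0,0,0,0,0,60],[0,0,0,0,0,0,0],[0,0,0,0,0,0,0],[0,0,0,0,0,0,0],[0,0,0.04,0,0,0,0],[0,0,0.1,0,0,0,0],[0,0,0.15,0,0,0,0],[-0.01,-0.07,0.16,0,0,0,0],[-0.02,-0.14,0.16,0,0,0,0],[-0.03,-0.201,0.16,0,0,0,0],[-0.03,-0.201,0.16,0,0,0,0]]]'

```text
clock: 14.02
position: [0.6186, 0.018, 0.2113]
tcp_rot: [0.001, 0.997, -0.078, -0.0]
wrist_force: [0.3, 0.2, -1.0]
opening: 0.996
finger_force: 0.0
```

```bash
python3 -c "import cage;cage.run('w4.png')"
```

```text
[0.61912984 0.0200755  0.21125173] [ 1.64049587e-04  9.96930347e-01 -7.82932948e-02 -1.24843710e-04]
yel 85 uv 43.0 183.0 topz 0.1366 rect [667.6 207.8] [10.  13.5] 59.9
yel 256 uv 104.0 208.0 topz 0.1599 rect [637.9 134.8] [ 7.7 19.6] 81.5
yel 291 uv 136.0 208.0 topz 0.1599 rect [633.6 107.2] [ 7.7 19.6] 81.4
yel 151 uv 41.0 206.0 topz 0.1333 rect [645.3 223. ] [29.1  9.4] 24.8
yel 253 uv 221.0 275.0 topz 0.1399 rect [555.7  58.4] [13.2 15. ] 77.0
red 254 uv 268.0 213.0 topz 0.16 rect [618.5   8.8] [ 7.1 19.7] 81.8
red 198 uv 210.0 214.0 topz 0.16 rect [625.1  49.5] [ 6.7 18.4] 83.9
rails 13679 [658.9  93.9] [251.6 195.5] 81.383544921875
others>.128 not sat 2819 [0.64769885 0.13559474 0.14008293]
```

Yellow jaws are now 28 mm apart (squeezed). Lower onto red and squeeze.

Emit:
send_rows --targets '[[[0.003,0.002,-0.05,0,0,0,0],[0.003,0.002,-0.1,0,0,0,0],[0.003,0.002,-0.14,0,0,0,0],[0.003,0.002,-0.154,0,0,0,0],[0.003,0.002,-0.154,0,0,0,60],[0.003,0.002,-0.154,0,0,0,90],[0.003,0.002,-0.154,0,0,0,120],[0.003,0.002,-0.154,0,0,0,150],[0.003,0.002,-0.154,0,0,0,180],[0.003,0.002,-0.154,0,0,0,190],[0.003,0.002,-0.154,0,0,0,190],[0.003,0.002,-0.154,0,0,0,190]]]'

```text
clock: 15.07
position: [0.6219, 0.0207, 0.1368]
tcp_rot: [0.002, 0.997, -0.077, 0.001]
wrist_force: [-4.9, -12.2, 11.0]
opening: 0.411
finger_force: 27.3
```

Emit:
send_rows --targets '[[[0,0,0,0,0,0,190],[0,0,0,0,0,0,190]]]'

```text
clock: 15.23
position: [0.6219, 0.0207, 0.1368]
tcp_rot: [0.002, 0.997, -0.077, 0.001]
wrist_force: [-3.9, -11.8, 10.1]
opening: 0.409
finger_force: 27.3
```

Emit:
send_rows --targets '[[[0,0,0,0,0,0,60],[0,0,0,0,0,0,0],[0,0,0,0,0,0,0],[0,0,0.03,0,0,0,0],[0,0,0.09,0,0,0,0],[0,0,0.16,0,0,0,0],[-0.04,0.02,0.18,0,0,0.2,0],[-0.08,0.04,0.18,0,0,0.4,0],[-0.131,0.074,0.18,0,0,0.6,0],[-0.131,0.074,0.18,0,0,0.8,60],[-0.131,0.074,0.18,0,0,1,120],[-0.131,0.074,0.18,0,0,1,150]]]'

```text
clock: 16.23
position: [0.5554, 0.0608, 0.2246]
tcp_rot: [-0.0, 0.982, 0.187, 0.0]
wrist_force: [0.9, 0.3, 0.1]
opening: 0.607
finger_force: 0.0
```

Emit:
send_rows --targets '[[[0,0,0,0,0,0.2,150],[0,0,0,0,0,0.4,150],[0,0,0,0,0,0.6,150],[0,0,0,0,0,0.8,150],[0,0,0,0,0,1,150],[0,0,0,0,0,1,150]]]'

```text
clock: 16.73
position: [0.5558, 0.0602, 0.2242]
tcp_rot: [-0.0, 0.902, 0.432, 0.0]
wrist_force: [0.5, 0.6, 1.0]
opening: 0.413
finger_force: 0.0
```

Emit:
send_rows --targets '[[[0,0,0,0,0,0.2,150],[0,0,0,0,0,0.46,150],[0,0,0,0,0,0.46,150],[0,0,0,0,0,0.46,150]]]'

```text
clock: 17.07
position: [0.5557, 0.0602, 0.2242]
tcp_rot: [-0.0, 0.845, 0.534, 0.0]
wrist_force: [0.1, -0.8, -0.3]
opening: 0.413
finger_force: 0.0
```

```bash
python3 -c "import cage;cage.run('w5.png')"
```

```text
[0.55565568 0.06015166 0.22419415] [-2.47855498e-05  8.45352183e-01  5.34209402e-01 -1.17817626e-05]
yel 346 uv 313.0 73.0 topz 0.1599 rect [637.  135.2] [ 7.9 19.7] 80.4
yel 437 uv 322.0 109.0 topz 0.1598 rect [633.  107.6] [ 8.5 20. ] 80.4
yel 276 uv 255.0 202.0 topz 0.1398 rect [555.2  59.4] [14.4 13.2] 65.2
red 222 uv 346.0 202.0 topz 0.1597 rect [621.9  36.6] [ 8.1 19.3] 79.4
red 182 uv 351.0 233.0 topz 0.1599 rect [617.9   9.4] [ 7.7 19.2] 80.0
rails 10737 [662.9  86.8] [240.  188.5] 80.54350280761719
others>.128 not sat 1337 [0.61375786 0.05069709 0.13973578]
```

View pics/w5.png

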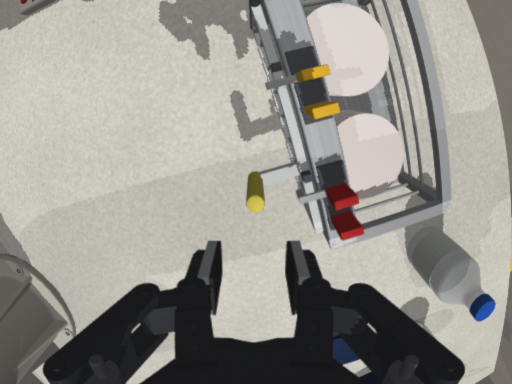

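Both catches squeezed; post at (255,200), centred between the fingers. Lower and grip the post.

Emit:
send_rows --targets '[[[0,-0.002,-0.06,0,0,0,150],[0,-0.002,-0.12,0,0,0,150],[0,-0.002,-0.18,0,0,0,150],[0,-0.002,-0.22,0,0,0,150],[0,-0.002,-0.244,0,0,0,150],[0,-0.002,-0.244,0,0,0,150],[0,-0.002,-0.244,0,0,0,200],[0,-0.002,-0.244,0,0,0,255],[0,-0.002,-0.244,0,0,0,255],[0,-0.002,-0.244,0,0,0,255],[0,-0.002,-0.244,0,0,0,255],[0,-0.002,-0.244,0,0,0,255]]]' --squeeze 50

```text
clock: 18.12
position: [0.5565, 0.0592, 0.1033]
tcp_rot: [0.0, 0.844, 0.537, 0.001]
wrist_force: [1.0, -0.5, 5.3]
opening: 0.173
finger_force: 49.5
```

```bash
python3 - <<'E'
from h import *
from math import *
a=radians(-8.9);o=bot.observe();print(o['position'],o['tcp_rot'],o['wrist_force'],o['opening'],o['finger_force'])
ex=np.array([cos(a),sin(a)]);ey=np.array([-sin(a),cos(a)])
p0=o['position'][:2]; r=-.049*ex-.165*ey; h=p0-r
print('hinge',h)
prev=0
for th in (15,30,45,60,75,80,85,90,95):
    c,s=cos(radians(th)),-sin(radians(th))
    q=h+np.array([c*r[0]-s*r[1],s*r[0]+c*r[1]])
    print(th,((q-p0)/.5).round(3), q.round(4))
E
```

```text
[0.55649257 0.0592149  0.10331692] [4.82345285e-04 8.43576758e-01 5.37007542e-01 9.59550663e-04] [ 0.98887596 -0.5477929   5.26487703] 0.17342857132132034 49.46100890636444
hinge [0.63042981 0.21464747]
15 [-0.075  0.049] [0.5188 0.0836]
30 [-0.136  0.116] [0.4887 0.117 ]
45 [-0.177  0.196] [0.4682 0.157 ]
60 [-0.195  0.283] [0.4589 0.201 ]
75 [-0.191  0.373] [0.4612 0.2458]
80 [-0.184  0.403] [0.4645 0.2605]
85 [-0.175  0.431] [0.4691 0.2748]
90 [-0.163  0.459] [0.475  0.2886]
95 [-0.149  0.485] [0.482  0.3019]
```

Emit:
send_rows --targets '[[[-0.013,0.006,0,0,0,-0.08,255],[-0.026,0.013,0,0,0,-0.167,255],[-0.039,0.021,0,0,0,-0.25,255],[-0.051,0.03,0,0,0,-0.333,255],[-0.063,0.039,0,0,0,-0.417,255],[-0.075,0.049,0,0,0,-0.5,255],[-0.086,0.059,0,0,0,-0.583,255],[-0.097,0.07,0,0,0,-0.667,255],[-0.108,0.081,0,0,0,-0.75,255],[-0.118,0.092,0,0,0,-0.833,255],[-0.127,0.104,0,0,0,-0.917,255],[-0.136,0.116,0,0,0,-1,255]]]'

```text
clock: 19.12
position: [0.4885, 0.1171, 0.1033]
tcp_rot: [0.001, 0.954, 0.299, 0.001]
wrist_force: [0.4, -2.1, 4.6]
opening: 0.174
finger_force: 49.9
```

Emit:
send_rows --targets '[[[-0.008,0.013,0,0,0,-0.083,255],[-0.016,0.026,0,0,0,-0.167,255],[-0.023,0.039,0,0,0,-0.25,255],[-0.03,0.053,0,0,0,-0.333,255],[-0.036,0.066,0,0,0,-0.417,255],[-0.041,0.08,0,0,0,-0.5,255],[-0.045,0.094,0,0,0,-0.583,255],[-0.049,0.109,0,0,0,-0.667,255],[-0.052,0.123,0,0,0,-0.75,255],[-0.055,0.138,0,0,0,-0.833,255],[-0.057,0.152,0,0,0,-0.917,255],[-0.059,0.167,0,0,0,-1,255]]]'

```text
clock: 20.12
position: [0.4594, 0.2011, 0.1033]
tcp_rot: [-0.0, 0.999, 0.042, 0.001]
wrist_force: [4.7, -2.3, 2.7]
opening: 0.174
finger_force: 49.7
```

Emit:
send_rows --targets '[[[0,0.015,0,0,0,-0.083,255],[0.001,0.03,0,0,0,-0.167,255],[0.001,0.045,0,0,0,-0.25,255],[0.002,0.06,0,0,0,-0.333,255],[0.003,0.075,0,0,0,-0.417,255],[0.005,0.09,0,0,0,-0.5,255],[0.008,0.105,0,0,0,-0.583,255],[0.011,0.12,0,0,0,-0.667,255],[0.015,0.134,0,0,0,-0.75,255],[0.02,0.148,0,0,0,-0.833,255],[0.026,0.162,0,0,0,-0.917,255],[0.032,0.176,0,0,0,-1,255]]]'

```text
clock: 21.12
position: [0.4765, 0.2884, 0.1033]
tcp_rot: [-0.0, 0.976, -0.218, 0.002]
wrist_force: [10.0, -9.1, 1.3]
opening: 0.177
finger_force: 49.6
```

Emit:
send_rows --targets '[[[0,0,0,0,0,0,255],[0,0,0,0,0,0,255],[0,0,0,0,0,0,255]]]'

```text
clock: 21.37
position: [0.4764, 0.2882, 0.1033]
tcp_rot: [-0.0, 0.976, -0.217, 0.002]
wrist_force: [7.2, -8.3, 2.6]
opening: 0.166
finger_force: 49.6
```

```bash
python3 - <<'E'
from h import *
b,_,_=grab('side');o=bot.observe();print(o['qpos'],o['position'],o['wrist_force'],o['opening'])
cv2.imwrite('pics/d1.png',cv2.resize(b[100:320,130:390,::-1],None,fx=2.6,fy=2.6,interpolation=cv2.INTER_CUBIC))
E
```

```text
[ 0.54275841  0.40354294  1.88885679 -0.00316807  0.84573466  2.55214466] [0.47635465 0.28813294 0.10332268] [ 7.65653457 -7.55113158  1.82376906] 0.17302114146886902
```

View pics/d1.png

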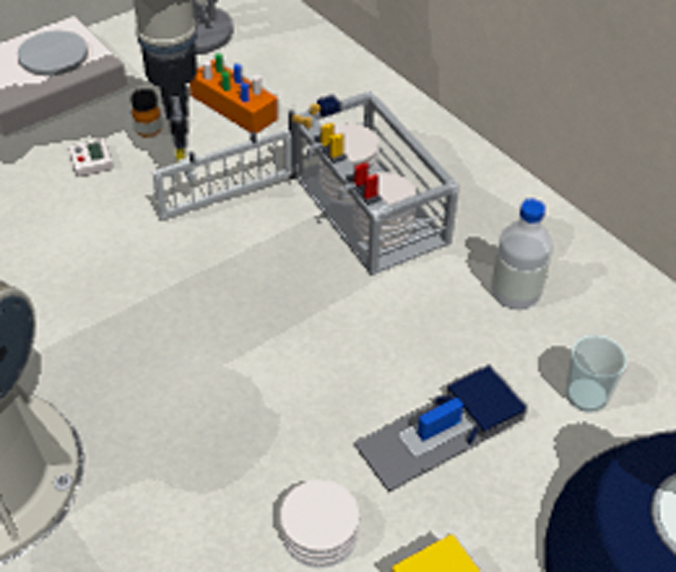

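The gate stands square to the cage front with the post still held. The spatula is seated at (440,420), and the other objects look undisturbed. Handing in.

```bash
python3 -c "
from h import *
print(ticket.sign_off())"
```

```text
the job is handed in; nothing more can be done
None
```

The job is handed in at about 21 s of the 72 s allowed: the spatula is fully home and released, the yellow and then the red catch are squeezed, and the gripper is still holding the gate open at about 90°.

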